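# Change the pot under the fume hood of the dip-tinning stand

### The arm

A 7-joint arm with a two-finger parallel gripper is mounted at the origin on a cart in front of the work surface, level with it; the furniture and walls round the work are solid. World frame = base frame: x ahead of the robot, y to its left, z up, the work surface at z = 0. Lengths are in m, angles in rad, forces in N, time in s.
With the tool pointing down it reaches from about 0.4 to 0.85 m from the base axis. Payload 4.5 kg.
Tool frame: the origin (TCP) lies where the fingers leave the gripper's body, on its centre line; the fingertips stand 64 mm ahead of it and the grasp point (between the pads) lies 45 mm ahead of it; z points along the fingers, y is the direction in which the jaws open and shut (so a half turn about z gives the same grasp; the last joint's range is limited). The gripper opens to 88 mm and grips with 3 to 60 N. Pads are 18 mm wide; open, the fingers measure 123 mm over their backs; the gripper's body (75 mm by 187 mm) begins 45 mm behind the grasp point.
Start: joints at [-1.168, 0.689, -0.195, 1.565, 0.157, 0.902, -0.215], TCP at [0.225, 0.583, 0.303] pointing down, gripper open.
Joint ranges: [-3.01, 3.01], [-0.46, 2.08], [-1.47, 1.51], [0.13, 2.56], [-1, 4.14], [0.04, 2.09], [-2.66, 2.66]. Speed limits (rad/s): [2.57, 2.57, 3.14, 3.14, 3.14, 3.14, 3.14].

### API

Orientations are given as a unit quaternion [x, y, z, w].
In Python, from plant import monitor, snapshot, workorder, finder gives the robot as it stands.
- The arm moves only by the tool carry_out, never from a script. Its argument "motion" is one flat list of numbers, 6 for each row, row after row: the shift along the tool's x, y, z in cm, then the turn, a rotation vector about the tool's x, y, z in rad. In form: [x, y, z, rx, ry, rz, x, y, z, rx, ry, rz, ...]. A call has 1 to 8 rows; each row shifts and turns the commanded pose from where the row before left it, along the tool's axes as they then stand; what a row does not reach is not made up. A row lasts 1/8 s, in which the tool goes at most 62.5 mm and 10.7 degrees, less where a joint would pass 70% of its speed; a pose out of reach is approached as far as the arm can. A call with a gripper value outside its range is refused whole. "hand" is the finger opening in cm, from 0 to 8.81, set as the call begins (left out, the last holds). The fingers move at their own pace and stop on an object; "grip_force" is the grip in N (left out, the last holds). Time passes only in rows, so rows that do not move let the fingers close. It gives the time, the measured TCP pose, the force and the opening at its end, in the units of the state.
- monitor.get_state(): the state, without advancing time (a new reading comes with each control period).
- snapshot(name): name is "side" or "top" or "wrist"; returns a dict with "frame" (384x512x3 uint8, red, green, blue), "range_z" (384x512 float32, m along the optical axis (not along the pixel's ray), 0 where there is no reading), "fx", "fy", "cx", "cy" (pixels), "D" ([k1, k2, p1, p2, k3] as OpenCV has them; the pictures are not rectified), "rvec" (rotation vector, rad) and "tvec" (3), from world to camera coordinates, as OpenCV has them; the wrist camera has in their place "hand_eye" (4x4, takes a point from camera to tool coordinates, whose origin is the TCP and whose axes are the flange's). Camera axes: x right, y down, z forward; pixel columns grow to the right and rows downward; lengths in m; the calibration is good to about 2 mm. A picture is of the moment at which its call begins: read the wrist's pose just before it.
- workorder.finish_job(): hands the job in, once; it reports no verdict.
Trained networks look in a picture, given as the dict that the camera call returned (one of the last four; its "shot" number tells which), for a name from the list of things; names that differ only in an ending like _2 or _b are one class to them, and where a whole thing is asked for, a point or a joint stands for the part that bears it (a point fixed in the world has none). Each returns a list of dicts, best first, with "p" (0 to 1); they miss things now and then, are a little off and sometimes report something else, mostly with a low value. They report only what shows in the picture. A call takes as long as a camera call.
- finder.masks_of(picture, thing): "pixels" (384x512 bool, what is visible of it) and "extent" ([left, top, right, bottom] in pixels, round what is visible of it).
The state is a dict: "clock": time; "q": joint angles; "qd": joint speeds; "joint_torque": joint torques, N m; "tool_pos": TCP position; "eef_rot": TCP orientation; "contact_force": force on the tool from outside, world axes, zero at the start; "moment": the same for the moment, N m; "opening": opening from 0.0 (shut) to 1.0 (fully open).
Only numpy, scipy, OpenCV 4.12 (cv2) and the standard library are available. Lean on these libraries where they do the work, as an engineer would, in place of code of your own. Each camera call takes 0.05 s, during which the arm holds its last target. There are 200 camera calls.

### The job

Change over the two lidded solder pots on the dip-tinning stand: slide the round pot out from under the fume hood and park it on the free marked resting place, then slide the square pot into the bay under the hood, past the sprung roller catches, until it is fully home against the brass back stop with its handle facing out to the front. The pots are only ever slid: keep them flat on the plate, never lift or tip them, ease the square pot up to the back stop without ramming it, and leave the things lying around the stand alone.

Things in the scene. Friction and masses are not known exactly. Their poses are not given: they have to be found in the camera images.
- stand: dip-tinning stand, fixed to the bench: flat metal bed plate (top 20 mm above the bench) with a guided bay and a grey fume hood on two posts over it. Origin on the bench straight below bay_home; x points from the stand's front into the bay, y left, z up. In mm: plate x -183 to 79, y +-200; resting places at x -125, y +140 and -140, with engraved corner marks, nothing above them
- bay_home (a point): on the plate top, where the centre of the foot of a pot fully home in the bay lies; axes as the stand's. The bay: two guide strips 88 mm apart, x -30 to 46 mm from here, with 5 mm wide lips over the foot 11 to 15 mm above the plate; in front of them a flared lead-in, x -76 to -50, widening from 89 to 113 mm; 15 mm high
- bay_mouth (a point): on the plate top at the bay's mouth, midway between two upright sprung rollers of 10 mm diameter, whose centres stand 38.5 mm to each side and 39 mm in front of bay_home. They give way sideways as a pot is pushed in or pulled out (10 to 15 N) and spring out behind the front corners of its foot when it is home
- hood_edge (a point): middle of the lower front edge of the hood, 120 mm in front of bay_home and 205 mm above the bench. The hood is 186 mm wide (y), reaches 199 mm back from here and 64 mm up, so it overhangs the bay and most of the grip of a pot in it; its posts, 14 mm square, stand at x +64, y +-78 mm from bay_home
- back_stop: brass stop block 14 x 52 x 12 mm at the back of the bay; origin at the middle of the bottom edge of its front face, 42 mm behind bay_home; x as the stand's
- free_place: the free resting place: flush dark disc, 60 mm in diameter, between four engraved corner marks; origin at its centre on the plate top. It is the left or the right resting place (the other one carries the square pot)
- pot_round: round lidded steel pot, 68 mm diameter, 75 mm high over the black lid knob, about 0.75 kg, on a dark foot 84 x 84 x 8 mm with 14 mm corner chamfers; starts home in the bay. Origin at the centre of the foot's underside; the handle points to its -x: a level black grip 18 mm wide (y), 22 mm high, x -68 to -144 mm, its middle 50 mm above the origin, nothing below it
- pot_square: the square lidded steel pot, 64 x 64 mm, with the same height, weight, foot, lid knob and handle as the round one; starts on one of the two resting places. Origin at the centre of the foot's underside; handle to its -x as on the round pot
- square_grip (a point): middle of the square pot's black grip, 105 mm in front of (-x) and 50 mm above the pot's origin
- round_grip (a point): the same point on the round pot
- multimeter: yellow multimeter 144 x 71 x 42 mm lying left of the stand; leave alone. Origin at the centre of its underside
- soak_timer: beige bench timer 64 x 46 x 18 mm lying right of the stand; leave alone. Origin at the centre of its underside
- tape_roll: small dark tape roll 53 mm across, 19 mm high, right of the stand; leave alone. Origin at the centre of its underside

How it is judged:
On the way, in this order (a step that is already met when the one before it is completed fails the run):
1. the round pot stands on the free resting place, let go, while the square pot is still out of the bay (horizontal distance between pot_round and free_place below 0.015 m and contact force between the fingers and pot_round below 0.1 N and x of pot_square in the frame of bay_home below -0.05 m), for 0.1 s.
2. the square pot is fully home in the bay (x of pot_square in the frame of bay_home above -0.003 m and horizontal distance between pot_square and bay_home below 0.005 m), for 0.1 s.
At the end, for the whole second after the job is handed in: The round pot stands flat on the plate with its centre within 15 mm of the centre of the free resting place; the square pot is home in the bay, its centre no more than 3 mm short of bay_home and within 5 mm of it sideways, flat, its handle to the front; both are released and at rest (all of step 2 and horizontal distance between pot_round and free_place below 0.015 m and angle between each of pot_round, pot_square's own z axis and vertical below 0.04 rad and height (world z) of pot_round below 0.023 m and x of square_grip in the frame of bay_home below -0.09 m and linear speed of each of pot_square, pot_round below 0.01 m/s); the robot touches nothing.
It fails at once if a pot lifted more than 10 mm off the plate (height (world z) of any of pot_round, pot_square above 0.03 m).
It fails at once if a pot tipped more than about 10 degrees (angle between any of pot_round, pot_square's own z axis and vertical above 0.18 rad).
It fails at once if the square pot rammed against the back stop (over 50 N) (contact force between pot_square and back_stop above 50 N).
It fails at once if a thing beside the stand moved more than 20 mm (distance of any of multimeter, soak_timer, tape_roll from where it was at the start of the episode above 0.02 m).
It also fails if it takes over 61 s, if anything falls off the work surface, if the arm or the gripper's body presses on something with over 40 N, if the wrist force passes 120 N, or if a joint passes its speed limit or range.

## Working session

There is one attempt and no reset: what is moved stays moved. The work goes in short steps, Python scripts to look and compute and a tool call to move; the robot and the scene stay as the last step left them, time stands still between calls to the robot, and variables do not carry over. Pictures are saved under pics/ and viewed, about 8 in all and at most 12, crops included, and the job is handed in when it is done.

Besides the shell and the picture viewer there is one more tool, called after "Call:" as a command line: name --argument value ..., lists and objects as JSON in quotes. carry_out: Moves the arm, as the interface text tells. Its arguments: {"type":"object","properties":{"motion":{"type":"array"},"hand":{"type":"number"},"grip_force":{"type":"number"}},"required":["motion"]}

```bash
mkdir -p pics; ls
cat > h.py <<'E'
import numpy as np, cv2
from scipy.spatial.transform import Rotation as R
from plant import monitor, snapshot, workorder, finder
def cam_to_world(s, st=None):
    if 'rvec' in s:
        Rm=cv2.Rodrigues(np.array(s['rvec'],float))[0]; t=np.array(s['tvec'],float).reshape(3)
        return Rm.T, -Rm.T@t
    T=np.eye(4); T[:3,:3]=R.from_quat(st['eef_rot']).as_matrix(); T[:3,3]=st['tool_pos']
    T=T@np.array(s['hand_eye']); return T[:3,:3],T[:3,3]
def cloud(s, st=None):
    h,w=s['range_z'].shape
    u,v=np.meshgrid(np.arange(w),np.arange(h))
    K=np.array([[s['fx'],0,s['cx']],[0,s['fy'],s['cy']],[0,0,1]],float)
    n=cv2.undistortPoints(np.stack([u,v],-1).reshape(-1,1,2).astype(float),K,np.array(s['D'],float)).reshape(h,w,2)
    z=s['range_z']; P=np.dstack([n*z[...,None],z])
    A,b=cam_to_world(s,st); W=P@A.T+b; W[z<=0]=np.nan; return W
def save(s,name): cv2.imwrite('pics/'+name,s['frame'][...,::-1])
E
python3 - <<'E'
from h import *
st=monitor.get_state(); print({k:np.round(v,3).tolist() for k,v in st.items()})
for c in ['top','side']:
    s=snapshot(c); save(s,c+'0.png'); W=cloud(s); np.save(c+'0.npy',W)
    A,b=cam_to_world(s); print(c,np.round(b,3),np.round(A[:,2],2))
    for n in ['stand','free_place','pot_round','pot_square','square_grip','round_grip','back_stop','multimeter','soak_timer','tape_roll']:
        for r in finder.masks_of(s,n)[:2]:
            p=W[r['pixels']]; p=p[~np.isnan(p[:,0])]
            if len(p): print(n,round(r['p'],2),np.round(r['extent']),len(p),np.round(np.median(p,0),3),np.round(np.percentile(p,[2,98],axis=0),3).tolist())
E
```

```text
pics
{'clock': 0.0, 'q': [-1.168, 0.69, -0.195, 1.566, 0.157, 0.902, -0.215], 'qd': [-0.001, -0.002, 0.001, 0.0, 0.002, 0.001, 0.001], 'joint_torque': [0.0, -52.757, -1.267, -15.343, -0.053, 0.007, 0.0], 'tool_pos': [0.225, 0.582, 0.302], 'eef_rot': [0.183, 0.983, -0.001, -0.0], 'contact_force': [0.074, 0.369, -0.237], 'moment': [-0.012, 0.023, 0.003], 'opening': 0.999}
top [-0.225 -0.125  1.217] [ 0.63  0.06 -0.78]
stand 0.88 [198. 130. 325. 245.] 8972 [ 0.672 -0.06   0.02 ] [[0.546, -0.257, 0.012], [0.809, 0.116, 0.267]]
stand 0.74 [105. 210. 149. 232.] 928 [0.586 0.342 0.029] [[0.556, 0.278, 0.003], [0.629, 0.411, 0.039]]
free_place 0.68 [199. 130. 326. 246.] 9118 [ 0.672 -0.061  0.02 ] [[0.546, -0.265, 0.012], [0.809, 0.116, 0.267]]
free_place 0.65 [209. 219. 224. 235.] 218 [0.594 0.053 0.018] [[0.567, 0.027, 0.012], [0.62, 0.079, 0.023]]
pot_round 0.83 [244. 187. 268. 222.] 549 [ 0.703 -0.076  0.065] [[0.596, -0.103, 0.017], [0.746, -0.028, 0.083]]
pot_square 0.72 [291. 200. 318. 253.] 830 [ 0.611 -0.222  0.077] [[0.5, -0.261, 0.023], [0.667, -0.184, 0.091]]
square_grip 0.96 [29
[... 1438 characters left out ...]
-0.266, 0.02], [0.679, -0.191, 0.092]]
round_grip 0.98 [246. 196. 299. 227.] 639 [ 0.72  -0.087  0.072] [[0.605, -0.1, 0.026], [0.77, -0.037, 0.094]]
back_stop 0.4 [296. 213. 308. 220.] 44 [ 0.791 -0.061  0.032] [[0.78, -0.082, 0.025], [0.813, -0.045, 0.035]]
back_stop 0.2 [234. 309. 257. 329.] 305 [ 0.568 -0.472  0.017] [[0.544, -0.494, 0.001], [0.592, -0.444, 0.022]]
multimeter 0.76 [229. 157. 244. 176.] 281 [0.595 0.318 0.03 ] [[0.561, 0.274, 0.007], [0.63, 0.405, 0.039]]
multimeter 0.46 [238. 198. 248. 204.] 99 [0.594 0.054 0.021] [[0.571, 0.025, 0.018], [0.617, 0.081, 0.024]]
soak_timer 0.68 [252. 282. 278. 305.] 358 [ 0.619 -0.403  0.016] [[0.587, -0.427, 0.002], [0.65, -0.372, 0.019]]
```

Run:
```python
from h import *
for c in ['top','side']:
    W=np.load(c+'0.npy').reshape(-1,3); 
    ok=~np.isnan(W[:,0]); W=W[ok]
    for nm,zr,xy in [('plate',(.014,.026),(.5,.86,-.29,.16)),('hood',(.255,.28),(.5,.9,-.25,.15))]:
        m=(W[:,2]>zr[0])&(W[:,2]<zr[1])&(W[:,0]>xy[0])&(W[:,0]<xy[1])&(W[:,1]>xy[2])&(W[:,1]<xy[3])
        p=W[m]; r=cv2.minAreaRect(p[:,:2].astype(np.float32)*1000); print(c,nm,m.sum(),np.round(p[:,2].mean(),4),r)
im=[cv2.resize(cv2.imread('pics/top0.png')[120:264,180:340],None,fx=4,fy=4),cv2.resize(cv2.imread('pics/side0.png')[140:280,200:350],None,fx=4,fy=4)]
cv2.imwrite('pics/a.png',im[0]);cv2.imwrite('pics/b.png',im[1])
# fine: free disc & square pot
for c in ['top','side']:
    W=np.load(c+'0.npy').reshape(-1,3); W=W[~np.isnan(W[:,0])]
    m=(W[:,2]>.075)&(W[:,2]<.11)&(abs(W[:,0]-.63)<.06)&(abs(W[:,1]+.22)<.07)
    print(c,'lid/knob',np.round(W[m].mean(0),4),m.sum(),np.round(np.percentile(W[m],[2,98],axis=0),3).tolist())
    m=(W[:,2]>.063)&(W[:,2]<.09)&(W[:,0]<.56)&(abs(W[:,1]+.2)<.09)
    print(c,'sq grip',np.round(W[m].mean(0),4),m.sum(),cv2.minAreaRect(W[m][:,:2].astype(np.float32)*1000))
    m=(W[:,2]>.055)&(W[:,2]<.09)&(W[:,0]<.65)&(abs(W[:,1]+.05)<.05)
    print(c,'rd grip',np.round(W[m].mean(0),4),m.sum(),cv2.minAreaRect(W[m][:,:2].astype(np.float32)*1000))
```

```text
top plate 5138 0.0182 ((723.1044921875, -66.78350830078125), (341.9674377441406, 401.7330322265625), 9.79870319366455)
top hood 1396 0.2656 ((771.674560546875, -67.07659912109375), (169.5620880126953, 412.64788818359375), 14.983563423156738)
side plate 3560 0.0199 ((722.8744506835938, -67.3299560546875), (337.0189514160156, 407.4334716796875), 9.470036506652832)
side hood 880 0.2662 ((772.536376953125, -70.4661865234375), (165.34532165527344, 410.9838562011719), 15.332307815551758)
top lid/knob [ 0.6341 -0.2222  0.0811] 391 [[0.603, -0.255, 0.075], [0.669, -0.19, 0.093]]
top sq grip [ 0.5231 -0.2235  0.0772] 126 ((526.5079956054688, -223.7644500732422), (66.79301452636719, 15.673314094543457), 0.9907609820365906)
top rd grip [ 0.6181 -0.0833  0.0759] 102 ((621.2864990234375, -83.24945831298828), (57.226715087890625, 17.416242599487305), 9.721842765808105)
side lid/knob [ 0.6367 -0.2293  0.0835] 337 [[0.604, -0.258, 0.077], [0.67, -0.192, 0.095]]
side sq grip [ 0.5267 -0.2299  0.0749] 162 ((526.5305786132812, -227.02099609375), (63.932220458984375, 20.49140167236328), 0.7803467512130737)
side rd grip [ 0.1557 -0.0594  0.0729] 484 ((283.3313293457031, -47.43231964111328), (74.65644836425781, 734.1715698242188), 87.38075256347656)
```

View pics/a.png

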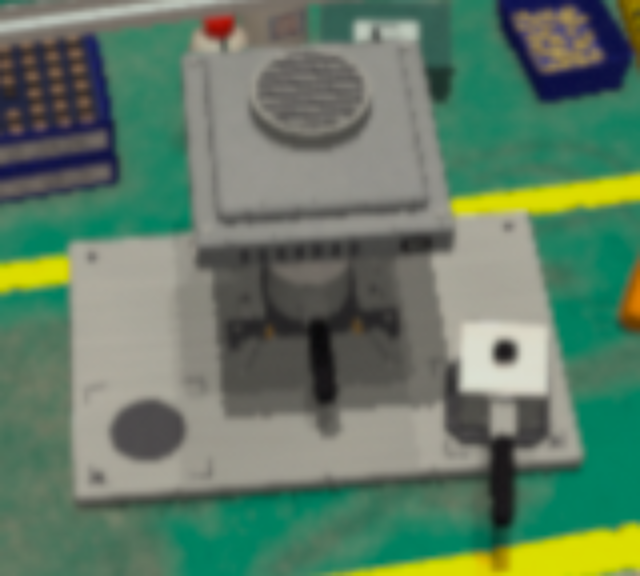

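View pics/b.png

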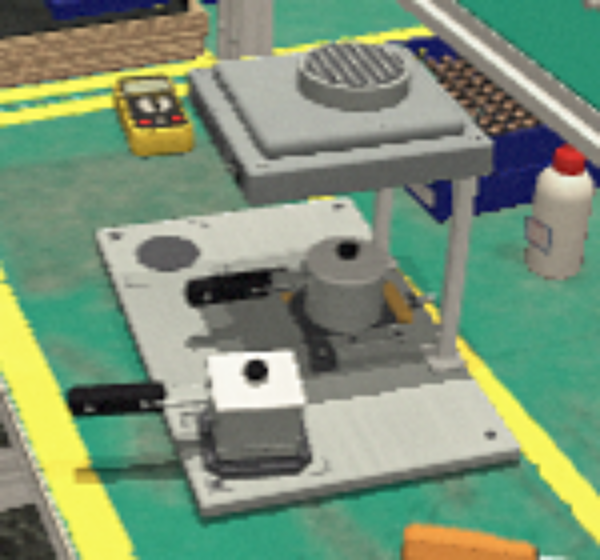

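```bash
cat >> h.py <<'E'
YAW=np.radians(9.6); O=np.array([.739,-.065,.020])
def S(x,y,z=0): # stand coords (m, from bay_home) to world
    c,s=np.cos(YAW),np.sin(YAW); return O+np.array([c*x-s*y,s*x+c*y,z])
def rot(yaw,th): return R.from_euler('z',yaw)*R.from_matrix(np.diag([-1.,1,-1]))*R.from_euler('y',-th)
def tcp(G,yaw,th): return np.asarray(G)-.045*rot(yaw,th).as_matrix()[:,2]
def plan(wps,start=None):
    "wps: (grasp point world, yaw, theta, n rows)"
    if start is None:
        st=monitor.get_state(); p=np.array(st['tool_pos']); r=R.from_quat(st['eef_rot'])
    else: p,r=tcp(*start),rot(*start[1:])
    for G,yaw,th,n in wps:
        q=tcp(G,yaw,th); r2=rot(yaw,th); dv=(r.inv()*r2).as_rotvec()
        out=[]
        for i in range(n):
            rr=r*R.from_rotvec(dv*i/n); d=rr.inv().apply((q-p)/n)*100
            out.append(np.r_[np.round(d,2),np.round(dv/n,3)])
        print('->',np.round(q,3),'step',round(np.linalg.norm(q-p)/n*1000,1),'mm',round(np.linalg.norm(dv)/n,3))
        for o in out: print(','.join('%g'%(v+0.) for v in o))
        p,r=q,r2
E
python3 - <<'E'
from h import *
print(snapshot('wrist')['hand_eye'])
th=np.radians(25); z=rot(YAW,th).as_matrix()[:,2]
G=S(-.133,0,.05); print(G,tcp(G,YAW,th))
plan([(G-.11*z,YAW,th,16)])
E
```

```text
[[-7.88957854e-05 -9.66126950e-01 -2.58067260e-01  6.54616488e-02]
 [ 9.99999821e-01 -2.29155372e-04  5.52171592e-04 -1.57428911e-04]
 [-5.92605355e-04 -2.58067170e-01  9.66126795e-01 -8.18183608e-02]
 [ 0.00000000e+00  0.00000000e+00  0.00000000e+00  1.00000000e+00]]
[ 0.60786253 -0.08718024  0.07      ] [ 0.58911103 -0.09035182  0.11078385]
-> [ 0.543 -0.098  0.21 ] step 47.3 mm 0.043
-3.39,-3.25,0.58,-0.007,-0.027,-0.033
-3.26,-3.37,0.64,-0.007,-0.027,-0.033
-3.13,-3.48,0.7,-0.007,-0.027,-0.033
-3,-3.59,0.76,-0.007,-0.027,-0.033
-2.86,-3.69,0.81,-0.007,-0.027,-0.033
-2.71,-3.79,0.85,-0.007,-0.027,-0.033
-2.56,-3.88,0.9,-0.007,-0.027,-0.033
-2.41,-3.97,0.93,-0.007,-0.027,-0.033
-2.25,-4.05,0.97,-0.007,-0.027,-0.033
-2.09,-4.13,0.99,-0.007,-0.027,-0.033
-1.92,-4.2,1.02,-0.007,-0.027,-0.033
-1.76,-4.27,1.04,-0.007,-0.027,-0.033
-1.59,-4.33,1.05,-0.007,-0.027,-0.033
-1.42,-4.39,1.06,-0.007,-0.027,-0.033
-1.24,-4.44,1.06,-0.007,-0.027,-0.033
-1.07,-4.49,1.06,-0.007,-0.027,-0.033
```

Call:
carry_out --motion '[-3.4, -3.25, 0.6, -0.007, -0.027, -0.033, -3.25, -3.4, 0.65, -0.007, -0.027, -0.033, -3.15, -3.5, 0.7, -0.007, -0.027, -0.033, -3, -3.6, 0.75, -0.007, -0.027, -0.033, -2.85, -3.7, 0.8, -0.007, -0.027, -0.033, -2.7, -3.8, 0.85, -0.007, -0.027, -0.033, -2.55, -3.9, 0.9, -0.007, -0.027, -0.033, -2.4, -4, 0.95, -0.007, -0.027, -0.033]' --hand 6

```text
clock: 2.15
tool_pos: [0.3846, 0.24, 0.2571]
eef_rot: [0.051, 0.992, 0.008, 0.111]
contact_force: [1.1, 0.4, -0.1]
opening: 0.676
```

Call:
carry_out --motion '[-2.25, -4.05, 0.95, -0.007, -0.027, -0.033, -2.1, -4.15, 1, -0.007, -0.027, -0.033, -1.9, -4.2, 1, -0.007, -0.027, -0.033, -1.75, -4.25, 1.05, -0.007, -0.027, -0.033, -1.6, -4.35, 1.05, -0.007, -0.027, -0.033, -1.4, -4.4, 1.05, -0.007, -0.027, -0.033, -1.25, -4.45, 1.05, -0.007, -0.027, -0.033, -1.05, -4.5, 1.05, -0.007, -0.027, -0.033]'

```text
clock: 3.15
tool_pos: [0.5015, -0.0481, 0.217]
eef_rot: [-0.059, 0.981, 0.003, 0.186]
contact_force: [1.1, 0.3, 0.4]
opening: 0.681
```

Run:
```python
from h import *
st=monitor.get_state(); s=snapshot('wrist'); save(s,'w1.png'); W=cloud(s,st); np.save('w1.npy',W)
print(st['clock'],np.round(st['q'],3),np.round(st['tool_pos'],3),np.round(st['eef_rot'],3),rot(YAW,np.radians(25)).as_quat())
p=W.reshape(-1,3); p=p[~np.isnan(p[:,0])]; L=(p-O)@R.from_euler('z',YAW).as_matrix()
m=(L[:,2]>.045)&(L[:,2]<.07)&(L[:,0]<-.07)&(L[:,0]>-.17)&(abs(L[:,1])<.04)
print(m.sum(),np.round(L[m].mean(0),4),cv2.minAreaRect((L[m][:,:2]*1000).astype(np.float32)),np.percentile(L[m][:,2],[5,50,95]))
for n in ['free_place','round_grip','pot_round']:
    for r in finder.masks_of(s,n)[:2]:
        q=W[r['pixels']]; q=q[~np.isnan(q[:,0])]
        if len(q): print(n,round(r['p'],2),np.round(r['extent']),len(q),np.round(np.median(q,0),3),np.round(np.percentile(q,[2,98],axis=0),3).tolist())
```

```text
3.15 [ 0.242  0.652 -0.341  2.285  2.267  0.227 -0.55 ] [ 0.502 -0.048  0.217] [-0.059  0.981  0.003  0.186] [-0.08169434  0.972872    0.0181112   0.21568053]
877 [-0.119   0.0043  0.0571] ((-108.51242065429688, 1.4723153114318848), (18.176456451416016, 68.65959167480469), 89.72004699707031) [0.04731454 0.05934013 0.06148747]
free_place 0.76 [314. 184. 368. 230.] 1984 [0.593 0.053 0.02 ] [[0.567, 0.026, 0.019], [0.621, 0.08, 0.021]]
round_grip 0.56 [190. 224. 253. 343.] 3135 [ 0.712 -0.072  0.081] [[0.599, -0.097, 0.023], [0.762, -0.033, 0.095]]
pot_round 0.72 [ 21. 152. 414. 339.] 27194 [ 0.602 -0.038  0.02 ] [[0.537, -0.22, 0.012], [0.794, 0.108, 0.036]]
pot_round 0.58 [188. 223. 254. 340.] 3212 [ 0.712 -0.072  0.081] [[0.599, -0.096, 0.021], [0.763, -0.032, 0.095]]
```

View pics/w1.png

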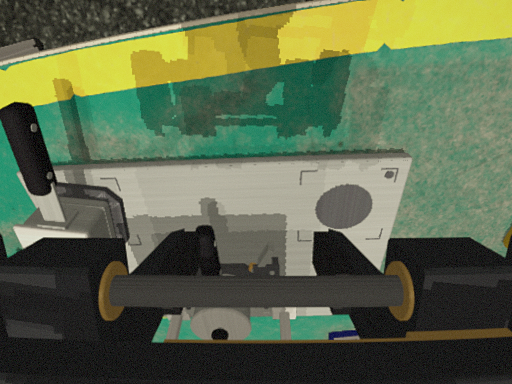

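```bash
sed -i 's/O=np.array(.*/O=np.array([.7388,-.0637,.020])/' h.py
python3 - <<'E'
from h import *
th=np.radians(25); z=rot(YAW,th).as_matrix()[:,2]
G=S(-.133,0,.05)
plan([(G-.08*z,YAW,th,6),(G,YAW,th,6)])
E
```

```text
-> [ 0.556 -0.095  0.183] step 13.3 mm 0.014
-0.56,-0.87,0.83,-0.006,-0.011,-0.007
-0.54,-0.88,0.83,-0.006,-0.011,-0.007
-0.53,-0.89,0.83,-0.006,-0.011,-0.007
-0.51,-0.9,0.83,-0.006,-0.011,-0.007
-0.5,-0.9,0.83,-0.006,-0.011,-0.007
-0.48,-0.91,0.83,-0.006,-0.011,-0.007
-> [ 0.589 -0.089  0.111] step 13.3 mm 0.0
0,0,1.33,0,0,0
0,0,1.33,0,0,0
0,0,1.33,0,0,0
0,0,1.33,0,0,0
0,0,1.33,0,0,0
0,0,1.33,0,0,0
```

Call:
carry_out --motion '[-0.55, -0.9, 0.8, -0.006, -0.011, -0.007, -0.55, -0.9, 0.8, -0.006, -0.011, -0.007, -0.5, -0.9, 0.8, -0.006, -0.011, -0.007, -0.5, -0.9, 0.8, -0.006, -0.011, -0.007, -0.5, -0.9, 0.8, -0.006, -0.011, -0.007, -0.5, -0.9, 0.8, -0.006, -0.011, -0.007, 0, 0, 0, 0, 0, 0, 0, 0, 0, 0, 0, 0]'

```text
clock: 4.35
tool_pos: [0.5545, -0.0936, 0.1852]
eef_rot: [-0.082, 0.973, 0.019, 0.216]
contact_force: [-0.7, -0.6, 0.1]
opening: 0.682
```

Run:
```python
from h import *
st=monitor.get_state(); print(np.round(st['q'],3))
th=np.radians(25)
G=S(-.133,0,.05)
plan([(G,YAW,th,8)])
```

```text
[ 0.412  0.773 -0.426  2.165  2.419  0.233 -0.499]
-> [ 0.589 -0.089  0.111] step 10.3 mm 0.0
0,-0.02,1.03,0,0,0
0,-0.02,1.03,0,0,0
0,-0.02,1.03,0,0,0
0,-0.02,1.03,0,0,0
0,-0.02,1.03,0,0,0
0,-0.02,1.03,0,0,0
0,-0.02,1.03,0,0,0
0,-0.02,1.03,0,0,0
```

Call:
carry_out --motion '[0, 0, 1.2, 0, 0, 0, 0, 0, 1.2, 0, 0, 0, 0, 0, 1.2, 0, 0, 0, 0, 0, 1.2, 0, 0, 0, 0, 0, 1.2, 0, 0, 0, 0, -0.1, 1.2, 0, 0, 0, 0, 0, 1, 0, 0, 0, 0, 0, 0, 0, 0, 0]'

```text
clock: 5.35
tool_pos: [0.5892, -0.0889, 0.1102]
eef_rot: [-0.082, 0.973, 0.019, 0.216]
contact_force: [0.4, 1.3, -1.1]
opening: 0.68
```

Call:
carry_out --motion '[0, 0, 0, 0, 0, 0, 0, 0, 0, 0, 0, 0, 0, 0, 0, 0, 0, 0, 0, 0, 0, 0, 0, 0, 0, 0, 0, 0, 0, 0]' --hand 0 --grip_force 35

```text
clock: 5.98
tool_pos: [0.5893, -0.0892, 0.1111]
eef_rot: [-0.082, 0.973, 0.019, 0.217]
contact_force: [-0.4, 0.4, 0.5]
opening: 0.197
```

Run:
```python
from h import *
st=monitor.get_state(); print(np.round(st['q'],3),np.round(st['contact_force'],1),np.round(st['moment'],2))
r=R.from_quat(st['eef_rot']).as_matrix(); g=np.array(st['tool_pos'])+.045*r[:,2]
print('grasp stand',np.round((g-O)@R.from_euler('z',YAW).as_matrix(),4), 'yaw',np.degrees(np.arctan2(-r[0,1],r[1,1])))
```

```text
[ 0.405  0.948 -0.457  2.087  2.464  0.34  -0.504] [-0.4  0.4  0.5] [-0.08  0.38 -0.03]
grasp stand [-1.326e-01 -1.000e-04  5.040e-02] yaw 9.643672627083106
```

Call:
carry_out --motion '[0.45, 0, -0.21, 0, 0, 0, 0.9, 0, -0.42, 0, 0, 0, 1.09, 0, -0.51, 0, 0, 0, 1.09, 0, -0.51, 0, 0, 0, 1.09, 0, -0.51, 0, 0, 0, 1.09, 0, -0.51, 0, 0, 0]'

```text
clock: 6.72
tool_pos: [0.5267, -0.0998, 0.1111]
eef_rot: [-0.082, 0.973, 0.019, 0.217]
contact_force: [4.1, 0.8, -2.8]
opening: 0.198
```

```bash
cat >> h.py <<'E'
def where():
    st=monitor.get_state(); r=R.from_quat(st['eef_rot']); m=r.as_matrix(); g=np.array(st['tool_pos'])+.045*m[:,2]
    print('t',round(st['clock'],2),'q',np.round(st['q'],2),'F',np.round(st['contact_force'],1),'op',round(st['opening'],3))
    print('grasp stand mm',np.round((g-O)@R.from_euler('z',YAW).as_matrix()*1000,1),'yaw',round(np.degrees(np.arctan2(-m[0,1],m[1,1])),2),'th',round(np.degrees(np.arccos(-m[2,2])),2))
E
python3 -c "
from h import *
where()"
```

```text
t 6.72 q [ 0.51  0.96 -0.56  2.25  2.55  0.49 -0.55] F [ 4.1  0.8 -2.8] op 0.198
grasp stand mm [-196.    -0.2   50.3] yaw 9.66 th 25.14
```

Call:
carry_out --motion '[1.09, 0, -0.51, 0, 0, 0, 1.09, 0, -0.51, 0, 0, 0, 1.09, 0, -0.51, 0, 0, 0, 1.09, 0, -0.51, 0, 0, 0, 1.09, 0, -0.51, 0, 0, 0, 0, 0, 0, 0, 0, 0]'

```text
clock: 7.48
tool_pos: [0.4655, -0.1099, 0.1106]
eef_rot: [-0.082, 0.973, 0.019, 0.215]
contact_force: [-2.9, -0.2, 5.5]
opening: 0.2
```

```bash
python3 -c "
from h import *
where()
th=np.radians(25); y2=YAW-np.radians(25)
P=S(-.125,.140); G=P+np.array([-.133*np.cos(y2),-.133*np.sin(y2),.05]); print(P,G)
plan([(S(-.258,.06,.05),YAW,th,5)])
plan([(G,y2,th,10)],(S(-.258,.06,.05),YAW,th))
"
```

```text
t 7.47 q [ 0.59  0.98 -0.62  2.41  2.63  0.64 -0.59] F [-2.9 -0.2  5.5] op 0.2
grasp stand mm [-2.582e+02  1.000e-01  4.980e+01] yaw 9.66 th 24.9
[0.59220287 0.05349335 0.02      ] [0.46397818 0.08881232 0.07      ]
-> [ 0.456 -0.051  0.111] step 12.0 mm 0.001
0,1.2,0,0.001,0,0
0,1.2,0,0.001,0,0
0,1.2,0,0.001,0,0
0,1.2,0,0.001,0,0
0,1.2,0,0.001,0,0
-> [0.446 0.094 0.111] step 14.5 mm 0.044
-0.13,1.44,0.06,0.018,0,0.04
-0.07,1.45,0.03,0.018,0,0.04
-0.01,1.45,0.01,0.018,0,0.04
0.04,1.45,-0.02,0.018,0,0.04
0.1,1.45,-0.05,0.018,0,0.04
0.16,1.44,-0.07,0.018,0,0.04
0.21,1.43,-0.1,0.018,0,0.04
0.27,1.42,-0.13,0.018,0,0.04
0.33,1.4,-0.15,0.018,0,0.04
0.38,1.39,-0.18,0.018,0,0.04
```

Call:
carry_out --motion '[0, 1.2, 0, 0, 0, 0, 0, 1.2, 0, 0, 0, 0, 0, 1.2, 0, 0, 0, 0, 0, 1.2, 0, 0, 0, 0, 0, 1.2, 0, 0, 0, 0]'

```text
clock: 8.1
tool_pos: [0.4575, -0.0496, 0.1109]
eef_rot: [-0.082, 0.973, 0.019, 0.216]
contact_force: [-0.0, -2.4, 3.0]
opening: 0.204
```

Call:
carry_out --motion '[-0.13, 1.45, 0.06, 0.018, 0, 0.04, -0.07, 1.45, 0.03, 0.018, 0, 0.04, 0, 1.45, 0, 0.018, 0, 0.04, 0.04, 1.45, -0.02, 0.018, 0, 0.04, 0.1, 1.45, -0.05, 0.018, 0, 0.04]'

```text
clock: 8.72
tool_pos: [0.4518, 0.0225, 0.1111]
eef_rot: [0.026, 0.976, -0.004, 0.216]
contact_force: [0.9, -2.8, 1.5]
opening: 0.201
```

```bash
python3 -c "
from h import *
where()
s=snapshot('top'); save(s,'t1.png'); im=cv2.imread('pics/t1.png')[120:264,180:340]; cv2.imwrite('pics/t1c.png',cv2.resize(im,None,fx=4,fy=4))
th=np.radians(25); y2=YAW-np.radians(25)
P=S(-.125,.140); G=P+np.array([-.133*np.cos(y2),-.133*np.sin(y2),.05])
plan([(G,y2,th,6)])
"
```

```text
t 8.72 q [ 0.22  1.04 -0.76  2.52  2.3   1.01 -0.98] F [ 0.9 -2.8  1.5] op 0.201
grasp stand mm [-250.   128.9   50.3] yaw -2.96 th 25.01
-> [0.446 0.094 0.111] step 11.5 mm 0.037
0.15,1.13,-0.06,0.017,0,0.033
0.19,1.13,-0.07,0.017,0,0.033
0.22,1.12,-0.09,0.017,0,0.033
0.26,1.11,-0.11,0.017,0,0.033
0.3,1.1,-0.13,0.017,0,0.033
0.33,1.09,-0.15,0.017,0,0.033
```

View pics/t1c.png

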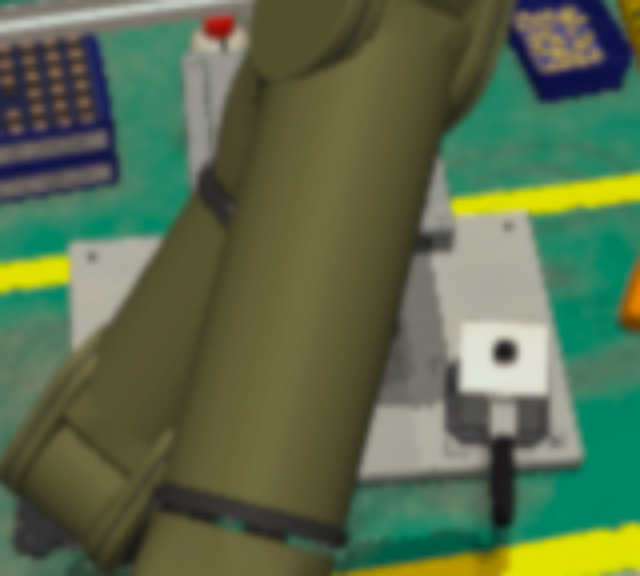

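```bash
python3 -c "
from h import *
th=np.radians(25); y2=YAW-np.radians(37)
P=S(-.125,.140); G=P+np.array([-.133*np.cos(y2),-.133*np.sin(y2),.05])
plan([(G,y2,th,8)])
"
```

```text
-> [0.457 0.123 0.111] step 12.3 mm 0.054
0,1.23,0.01,0.023,0,0.048
0.06,1.23,-0.01,0.023,0,0.048
0.12,1.22,-0.04,0.023,0,0.048
0.18,1.21,-0.07,0.023,0,0.048
0.23,1.2,-0.1,0.023,0,0.048
0.29,1.19,-0.13,0.023,0,0.048
0.35,1.17,-0.16,0.023,0,0.048
0.4,1.14,-0.18,0.023,0,0.048
```

Call:
carry_out --motion '[0, 1.25, 0, 0.023, 0, 0.048, 0.05, 1.25, 0, 0.023, 0, 0.048, 0.1, 1.2, -0.04, 0.023, 0, 0.048, 0.2, 1.2, -0.07, 0.023, 0, 0.048]'

```text
clock: 9.28
tool_pos: [0.4547, 0.071, 0.1108]
eef_rot: [0.129, 0.968, -0.028, 0.215]
contact_force: [0.8, -2.1, 2.0]
opening: 0.2
```

```bash
python3 -c "
from h import *
where()
th=np.radians(25); y2=YAW-np.radians(37)
P=S(-.125,.140); G=P+np.array([-.133*np.cos(y2),-.133*np.sin(y2),.05])
plan([(G,y2,th,4)])
"
```

```text
t 9.28 q [ 0.05  1.04 -0.8   2.46  2.08  1.08 -1.17] F [ 0.8 -2.1  2. ] op 0.2
grasp stand mm [-240.4  172.2   50. ] yaw -15.15 th 25.0
-> [0.457 0.123 0.111] step 13.1 mm 0.053
0.26,1.28,-0.12,0.023,0,0.048
0.32,1.27,-0.15,0.023,0,0.048
0.38,1.25,-0.17,0.023,0,0.048
0.44,1.22,-0.2,0.023,0,0.048
```

Call:
carry_out --motion '[0.26, 1.28, -0.12, 0.023, 0, 0.048, 0.32, 1.27, -0.15, 0.023, 0, 0.048, 0.38, 1.25, -0.17, 0.023, 0, 0.048, 0.44, 1.22, -0.2, 0.023, 0, 0.048, 0, 0, 0, 0, 0, 0]'

```text
clock: 9.9
tool_pos: [0.4573, 0.1256, 0.1109]
eef_rot: [0.228, 0.949, -0.049, 0.21]
contact_force: [-0.8, 1.1, 3.9]
opening: 0.204
```

Call:
carry_out --motion '[0, 0, 0, 0, 0, 0, 0, 0, 0, 0, 0, 0, 0, 0, 0, 0, 0, 0, 0, 0, -1.5, 0, 0, 0, 0, 0, -3, 0, 0, 0, 0, 0, -4, 0, 0, 0, 0, 0, -4, 0, 0, 0, 0, 0, -2, 0, 0, 0]' --hand 6

```text
clock: 10.9
tool_pos: [0.4021, 0.1526, 0.2447]
eef_rot: [0.229, 0.949, -0.05, 0.211]
contact_force: [0.0, 0.2, -0.7]
opening: 0.679
```

Run:
```python
from h import *
where()
st=monitor.get_state(); s=snapshot('wrist'); save(s,'w2.png'); W=cloud(s,st).reshape(-1,3); W=W[~np.isnan(W[:,0])]
t=snapshot('side'); save(t,'s2.png'); V=cloud(t).reshape(-1,3); V=V[~np.isnan(V[:,0])]
Rm=R.from_euler('z',YAW).as_matrix()
for n,X in [('wrist',W),('side',V)]:
    L=(X-O)@Rm
    for a,b in [(.055,.066),(.068,.08)]:
        m=(L[:,2]>a)&(L[:,2]<b)&(abs(L[:,0]+.125)<.05)&(abs(L[:,1]-.14)<.05)
        if m.sum()>5: print(n,a,m.sum(),np.round(L[m].mean(0)*1000,1),np.round(cv2.minEnclosingCircle((L[m][:,:2]*1000).astype(np.float32))[0],1),cv2.minEnclosingCircle((L[m][:,:2]*1000).astype(np.float32))[1])
    m=(L[:,2]>.003)&(L[:,2]<.01)&(abs(L[:,0]+.125)<.065)&(abs(L[:,1]-.14)<.065)
    if m.sum()>5: print(n,'foot',m.sum(),cv2.minAreaRect((L[m][:,:2]*1000).astype(np.float32)))
    m=(L[:,2]>.05)&(L[:,2]<.07)&(abs(L[:,0]+.25)<.08)&(abs(L[:,1]+.14)<.06)
    if m.sum()>5: print(n,'sq grip',m.sum(),np.round(L[m].mean(0)*1000,1),cv2.minAreaRect((L[m][:,:2]*1000).astype(np.float32)))
im=np.hstack([cv2.imread('pics/w2.png'),cv2.resize(cv2.imread('pics/s2.png')[140:284,200:310],None,fx=8/3,fy=8/3)]); print(im.shape)
cv2.imwrite('pics/c2.png',im)
```

```text
t 10.9 q [-0.14  0.7  -0.94  2.37  1.45  0.99 -1.12] F [ 0.   0.2 -0.7] op 0.679
grasp stand mm [-280.6  258.1  184. ] yaw -27.15 th 25.08
wrist 0.055 703 [-144.6  158.2   61.4] [-134.9  151.3] 31.889127731323242
wrist foot 831 ((-127.11495971679688, 144.90211486816406), (84.52655792236328, 76.27812194824219), 52.79035568237305)
side 0.055 163 [-128.1  134.6   62.2] [-124.6  141.8] 38.66748809814453
side 0.068 17 [-126.6  138.3   73.2] [-126.2  139. ] 9.262155532836914
side foot 117 ((-123.01668548583984, 138.12213134765625), (105.0072021484375, 97.39330291748047), 4.688599586486816)
side sq grip 176 [-222.5 -129.7   56.5] ((-218.64781188964844, -127.61659240722656), (22.844690322875977, 99.26243591308594), 81.71928405761719)
(384, 805, 3)
```

View pics/c2.png

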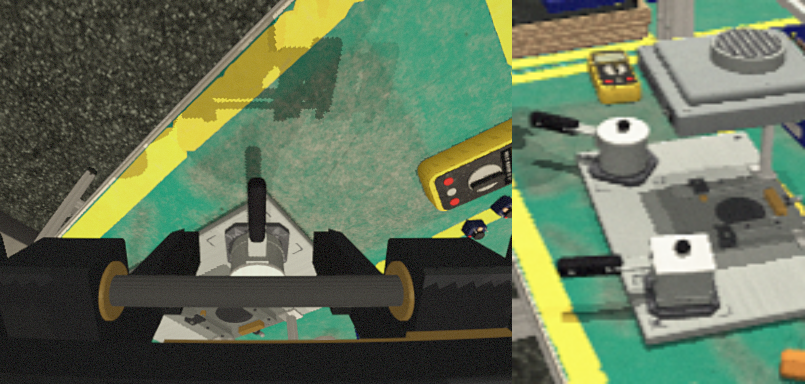

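```bash
python3 -c "
from h import *
th=np.radians(25); y=np.radians(1); z=rot(y,th).as_matrix()[:,2]
G=np.array([.5035,-.2258,.07])
plan([(G-.08*z,y,th,14)])
"
```

```text
-> [ 0.451 -0.227  0.183] step 27.7 mm 0.035
-1.21,-2.26,1.04,-0.015,0,-0.032
-1.14,-2.31,1.01,-0.015,0,-0.032
-1.07,-2.36,0.98,-0.015,0,-0.032
-0.99,-2.41,0.94,-0.015,0,-0.032
-0.91,-2.45,0.91,-0.015,0,-0.032
-0.83,-2.49,0.87,-0.015,0,-0.032
-0.75,-2.53,0.83,-0.015,0,-0.032
-0.67,-2.56,0.79,-0.015,0,-0.032
-0.59,-2.6,0.76,-0.015,0,-0.032
-0.51,-2.62,0.72,-0.015,0,-0.032
-0.42,-2.65,0.68,-0.015,0,-0.032
-0.34,-2.67,0.64,-0.015,0,-0.032
-0.25,-2.69,0.6,-0.015,0,-0.032
-0.17,-2.7,0.56,-0.015,0,-0.032
```

Call:
carry_out --motion '[-1.2, -2.25, 1.05, -0.015, 0, -0.032, -1.15, -2.3, 1, -0.015, 0, -0.032, -1.05, -2.35, 1, -0.015, 0, -0.032, -1, -2.4, 0.95, -0.015, 0, -0.032, -0.9, -2.45, 0.9, -0.015, 0, -0.032, -0.85, -2.5, 0.85, -0.015, 0, -0.032, -0.75, -2.55, 0.85, -0.015, 0, -0.032]'

```text
clock: 11.88
tool_pos: [0.4264, -0.0392, 0.2108]
eef_rot: [0.111, 0.97, -0.024, 0.215]
contact_force: [0.6, -0.3, -0.4]
opening: 0.682
```

Call:
carry_out --motion '[-0.65, -2.55, 0.8, -0.015, 0, -0.032, -0.6, -2.6, 0.75, -0.015, 0, -0.032, -0.5, -2.6, 0.7, -0.015, 0, -0.032, -0.4, -2.65, 0.7, -0.015, 0, -0.032, -0.35, -2.65, 0.65, -0.015, 0, -0.032, -0.25, -2.7, 0.6, -0.015, 0, -0.032, -0.15, -2.7, 0.55, -0.015, 0, -0.032, 0, 0, 0, 0, 0, 0]'

```text
clock: 12.88
tool_pos: [0.4495, -0.2299, 0.1797]
eef_rot: [-0.006, 0.976, 0.002, 0.216]
contact_force: [-0.2, 0.3, -0.2]
opening: 0.678
```

Run:
```python
from h import *
where()
st=monitor.get_state(); s=snapshot('wrist'); save(s,'w3.png'); W=cloud(s,st).reshape(-1,3); W=W[~np.isnan(W[:,0])]
m=(W[:,2]>.074)&(W[:,2]<.09)&(abs(W[:,0]-.527)<.045)&(abs(W[:,1]+.225)<.03)
print('grip',m.sum(),np.round(W[m].mean(0),4),cv2.minAreaRect((W[m][:,:2]*1000).astype(np.float32)))
th=np.radians(25); y=np.radians(1); plan([(np.array([.5035,-.2258,.07]),y,th,8)])
```

```text
t 12.88 q [ 0.88  0.81 -0.65  2.3   2.37  0.36 -0.28] F [-0.2  0.3 -0.2] op 0.678
grasp stand mm [-294.2 -118.5  118.9] yaw 0.73 th 24.95
grip 1452 [ 0.5238 -0.2243  0.0793] ((530.94677734375, -223.8665771484375), (70.80657196044922, 17.970300674438477), 0.12269236892461777)
-> [ 0.484 -0.226  0.111] step 9.7 mm 0.0
-0.03,0.01,0.97,0,0,0
-0.03,0.01,0.97,0,0,0
-0.03,0.01,0.97,0,0,0
-0.03,0.01,0.97,0,0,0
-0.03,0.01,0.97,0,0,0
-0.03,0.01,0.97,0,0,0
-0.03,0.01,0.97,0,0,0
-0.03,0.01,0.97,0,0,0
```

View pics/w3.png

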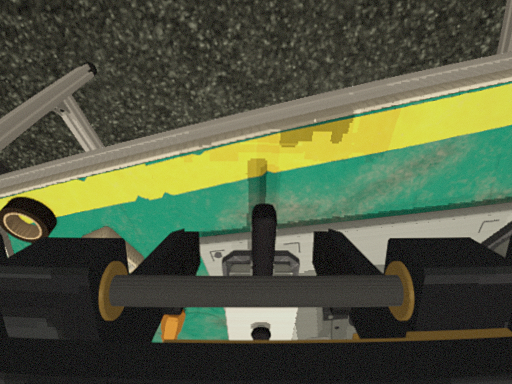

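Run:
```python
from h import *
th=np.radians(25); plan([(np.array([.5065,-.2243,.07]),np.radians(.5),th,8)])
```

```text
-> [ 0.487 -0.224  0.111] step 9.9 mm 0.001
-0.07,0.03,0.98,0.001,0,0.001
-0.07,0.03,0.98,0.001,0,0.001
-0.07,0.03,0.98,0.001,0,0.001
-0.07,0.03,0.98,0.001,0,0.001
-0.07,0.03,0.98,0.001,0,0.001
-0.07,0.04,0.98,0.001,0,0.001
-0.07,0.04,0.98,0.001,0,0.001
-0.06,0.04,0.98,0.001,0,0.001
```

Call:
carry_out --motion '[-0.07, 0.03, 1, 0, 0, 0, -0.07, 0.03, 1, 0, 0, 0, -0.07, 0.03, 1, 0, 0, 0, -0.07, 0.03, 1, 0, 0, 0, -0.07, 0.03, 1, 0, 0, 0, -0.07, 0.04, 1, 0, 0, 0, -0.07, 0.04, 1, 0, 0, 0, -0.07, 0.04, 0.9, 0, 0, 0]'

```text
clock: 13.92
tool_pos: [0.4889, -0.2239, 0.1108]
eef_rot: [-0.009, 0.976, 0.003, 0.217]
contact_force: [-0.4, -0.2, -0.5]
opening: 0.677
```

Call:
carry_out --motion '[0, 0, 0, 0, 0, 0, 0, 0, 0, 0, 0, 0, 0, 0, 0, 0, 0, 0, 0, 0, 0, 0, 0, 0, 0, 0, 0, 0, 0, 0, 0, 0, 0, 0, 0, 0]' --hand 0 --grip_force 35

```text
clock: 14.68
tool_pos: [0.4886, -0.2242, 0.1116]
eef_rot: [-0.009, 0.976, 0.002, 0.217]
contact_force: [-1.1, 0.3, 2.1]
opening: 0.199
```

Run:
```python
from h import *
where()
th=np.radians(25); y=np.radians(.5); G1=np.array([.5065,-.2243,.07])
def g(x,yy,yaw): return S(x,yy)+np.array([-.133*np.cos(yaw),-.133*np.sin(yaw),.05])
plan([(g(-.128,-.07,np.radians(5)),np.radians(5),th,6),(g(-.128,0,YAW),YAW,th,6)])
```

```text
t 14.68 q [ 0.83  0.98 -0.66  2.23  2.42  0.48 -0.29] F [-1.1  0.3  2.1] op 0.199
grasp stand mm [-254.6 -119.3   50.8] yaw 1.02 th 25.03
-> [ 0.473 -0.167  0.111] step 9.8 mm 0.012
0.23,0.95,-0.09,-0.005,0,-0.011
0.22,0.95,-0.09,-0.005,0,-0.011
0.21,0.96,-0.08,-0.005,0,-0.011
0.2,0.96,-0.08,-0.005,0,-0.011
0.19,0.96,-0.07,-0.005,0,-0.011
0.18,0.96,-0.07,-0.005,0,-0.011
-> [ 0.463 -0.11   0.111] step 9.6 mm 0.013
0.08,0.96,-0.04,-0.006,0,-0.012
0.07,0.96,-0.03,-0.006,0,-0.012
0.05,0.96,-0.03,-0.006,0,-0.012
0.04,0.96,-0.02,-0.006,0,-0.012
0.03,0.96,-0.01,-0.006,0,-0.012
0.02,0.96,-0.01,-0.006,0,-0.012
```

Call:
carry_out --motion '[0.23, 0.95, -0.09, -0.005, 0, -0.011, 0.22, 0.95, -0.09, -0.005, 0, -0.011, 0.21, 0.96, -0.08, -0.005, 0, -0.011, 0.2, 0.96, -0.08, -0.005, 0, -0.011, 0.19, 0.96, -0.07, -0.005, 0, -0.011, 0.18, 0.96, -0.07, -0.005, 0, -0.011]'

```text
clock: 15.42
tool_pos: [0.4727, -0.1666, 0.1107]
eef_rot: [-0.045, 0.975, 0.01, 0.217]
contact_force: [0.5, -1.0, 3.0]
opening: 0.2
```

Call:
carry_out --motion '[0.08, 0.96, -0.04, -0.006, 0, -0.012, 0.07, 0.96, -0.03, -0.006, 0, -0.012, 0.05, 0.96, -0.03, -0.006, 0, -0.012, 0.04, 0.96, -0.02, -0.006, 0, -0.012, 0.03, 0.96, -0.01, -0.006, 0, -0.012, 0.02, 0.96, -0.01, -0.006, 0, -0.012, 0, 0, 0, 0, 0, 0]'

```text
clock: 16.3
tool_pos: [0.4619, -0.1084, 0.1108]
eef_rot: [-0.085, 0.973, 0.022, 0.216]
contact_force: [-0.3, 1.7, 3.5]
opening: 0.202
```

Run:
```python
from h import *
where()
st=monitor.get_state(); s=snapshot('wrist'); save(s,'w4.png'); W=cloud(s,st).reshape(-1,3)
t=snapshot('side'); save(t,'s4.png'); V=cloud(t).reshape(-1,3)
Rm=R.from_euler('z',YAW).as_matrix()
for n,X in [('wrist',W),('side',V)]:
    L=(X[~np.isnan(X[:,0])]-O)@Rm*1000
    m=(L[:,2]>52)&(L[:,2]<66)&(abs(L[:,0]+127)<40)&(abs(L[:,1])<45)
    if m.sum()>5: print(n,'lid',m.sum(),cv2.minAreaRect(L[m][:,:2].astype(np.float32)))
    m=(L[:,2]>4)&(L[:,2]<12)&(abs(L[:,0]+127)<60)&(abs(L[:,1])<60)
    if m.sum()>5: print(n,'foot',m.sum(),cv2.minAreaRect(L[m][:,:2].astype(np.float32)))
im=np.hstack([cv2.imread('pics/w4.png'),cv2.resize(cv2.imread('pics/s4.png')[140:284,200:310],None,fx=8/3,fy=8/3)]); cv2.imwrite('pics/c4.png',im)
```

```text
t 16.3 q [ 0.69  1.03 -0.78  2.42  2.45  0.71 -0.39] F [-0.3  1.7  3.5] op 0.202
grasp stand mm [-261.4    2.5   50. ] yaw 10.08 th 25.02
wrist foot 18 ((-112.7578125, 2.889972686767578), (24.60212516784668, 81.15672302246094), 1.6707183122634888)
side lid 250 ((-132.39202880859375, 1.0335540771484375), (69.59335327148438, 70.73185729980469), 1.214625358581543)
side foot 129 ((-117.91999816894531, 0.6994972229003906), (113.35758209228516, 91.86085510253906), 9.563359260559082)
```

View pics/c4.png

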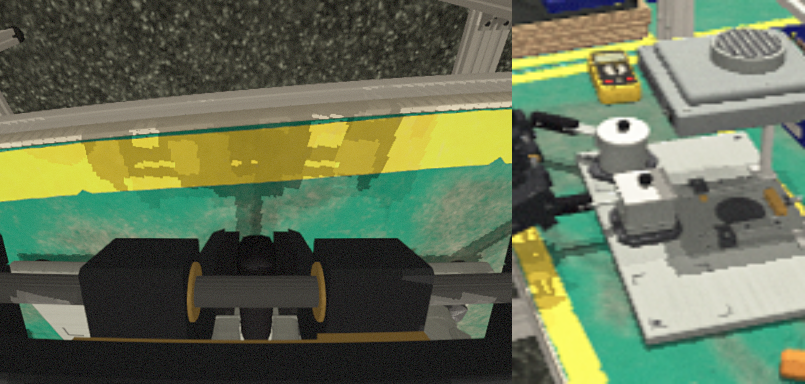

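Call:
carry_out --motion '[-0.5, -0.1, 0.23, 0.002, 0, 0.004, -0.9, -0.1, 0.42, 0.002, 0, 0.004, -0.9, 0, 0.42, 0, 0, 0, -0.9, 0, 0.42, 0, 0, 0]'

```text
clock: 16.9
tool_pos: [0.4972, -0.1071, 0.1107]
eef_rot: [-0.078, 0.973, 0.018, 0.215]
contact_force: [-1.9, -0.1, 5.4]
opening: 0.199
```

```bash
python3 -c "
from h import *
where()"
```

```text
t 16.9 q [ 0.64  1.01 -0.75  2.32  2.39  0.64 -0.36] F [-1.9 -0.1  5.4] op 0.199
grasp stand mm [-226.5   -2.6   49.9] yaw 9.23 th 24.95
```

Call:
carry_out --motion '[-0.2, 0.12, 0.09, -0.0015, 0, -0.003, -0.4, 0.12, 0.19, -0.0015, 0, -0.003, 0, 0, 0, 0, 0, 0]'

```text
clock: 17.27
tool_pos: [0.5039, -0.1035, 0.1108]
eef_rot: [-0.082, 0.973, 0.019, 0.216]
contact_force: [0.2, -1.7, 3.5]
opening: 0.2
```

```bash
python3 -c "
from h import *
where()"
```

```text
t 17.27 q [ 0.63  1.01 -0.74  2.31  2.39  0.62 -0.35] F [ 0.2 -1.7  3.5] op 0.2
grasp stand mm [-219.2    0.    50. ] yaw 9.64 th 25.05
```

Aligned: y 0.0, yaw 9.6. Push on in.

Call:
carry_out --motion '[-0.73, 0, 0.34, 0, 0, 0, -0.91, 0, 0.42, 0, 0, 0, -0.91, 0, 0.42, 0, 0, 0, -0.73, 0, 0.34, 0, 0, 0]'

```text
clock: 17.77
tool_pos: [0.5369, -0.0974, 0.11]
eef_rot: [-0.082, 0.973, 0.02, 0.213]
contact_force: [-4.7, -0.8, 3.3]
opening: 0.201
```

```bash
python3 -c "
from h import *
where()"
```

```text
t 17.77 q [ 0.58  1.   -0.7   2.22  2.32  0.54 -0.3 ] F [-4.7 -0.8  3.3] op 0.201
grasp stand mm [-185.8    0.7   49.2] yaw 9.67 th 24.75
```

Call:
carry_out --motion '[-0.73, 0, 0.34, 0, 0, 0, -0.73, 0, 0.34, 0, 0, 0, -0.73, 0, 0.34, 0, 0, 0, -0.73, 0, 0.34, 0, 0, 0, -0.54, 0, 0.25, 0, 0, 0]'

```text
clock: 18.4
tool_pos: [0.5775, -0.0905, 0.1108]
eef_rot: [-0.082, 0.973, 0.019, 0.216]
contact_force: [-3.2, -1.2, 1.2]
opening: 0.2
```

```bash
python3 -c "
from h import *
where()"
```

```text
t 18.4 q [ 0.52  0.99 -0.64  2.11  2.25  0.45 -0.25] F [-3.2 -1.2  1.2] op 0.2
grasp stand mm [-144.5    0.6   50.1] yaw 9.68 th 25.04
```

Now easing: about 12 mm to go. 2 mm rows.

Call:
carry_out --motion '[-0.2, 0, 0.09, 0, 0, 0, -0.2, 0, 0.09, 0, 0, 0, -0.2, 0, 0.09, 0, 0, 0, -0.2, 0, 0.09, 0, 0, 0]'

```text
clock: 18.9
tool_pos: [0.5877, -0.089, 0.1115]
eef_rot: [-0.082, 0.972, 0.019, 0.218]
contact_force: [5.1, 0.3, -4.6]
opening: 0.195
```

```bash
python3 -c "
from h import *
where()"
```

```text
t 18.9 q [ 0.5   0.98 -0.62  2.09  2.24  0.43 -0.24] F [ 5.1  0.3 -4.6] op 0.195
grasp stand mm [-134.     0.3   50.8] yaw 9.67 th 25.23
```

Call:
carry_out --motion '[-0.1, 0, 0.05, 0, 0, 0, -0.1, 0, 0.05, 0, 0, 0, 0, 0, 0, 0, 0, 0]'

```text
clock: 19.27
tool_pos: [0.5897, -0.0888, 0.1114]
eef_rot: [-0.082, 0.972, 0.019, 0.217]
contact_force: [5.7, 0.7, -4.4]
opening: 0.199
```

Call:
carry_out --motion '[-0.1, 0, 0.05, 0, 0, 0, 0, 0, 0, 0, 0, 0]'

```text
clock: 19.52
tool_pos: [0.5899, -0.0887, 0.1112]
eef_rot: [-0.082, 0.973, 0.019, 0.217]
contact_force: [5.6, 1.0, -2.9]
opening: 0.201
```

```bash
python3 -c "
from h import *
where()"
```

```text
t 19.52 q [ 0.49  0.98 -0.61  2.08  2.23  0.43 -0.23] F [ 5.6  1.  -2.9] op 0.201
grasp stand mm [-131.9    0.3   50.5] yaw 9.66 th 25.13
```

Call:
carry_out --motion '[-0.1, 0, 0.05, 0, 0, 0, 0, 0, 0, 0, 0, 0]'

```text
clock: 19.77
tool_pos: [0.59, -0.0886, 0.111]
eef_rot: [-0.082, 0.973, 0.019, 0.216]
contact_force: [3.4, -0.5, -0.9]
opening: 0.204
```

Call:
carry_out --motion '[-0.1, 0, 0.05, 0, 0, 0, 0, 0, 0, 0, 0, 0]'

```text
clock: 20.02
tool_pos: [0.5904, -0.0884, 0.1108]
eef_rot: [-0.082, 0.973, 0.019, 0.215]
contact_force: [-1.3, -1.4, 1.2]
opening: 0.2
```

Run:
```python
from h import *
where()
t=snapshot('side'); save(t,'s5.png'); V=cloud(t).reshape(-1,3); L=(V[~np.isnan(V[:,0])]-O)@R.from_euler('z',YAW).as_matrix()*1000
m=(L[:,2]>52)&(L[:,2]<66)&(abs(L[:,0])<45)&(abs(L[:,1])<45)
print('lid',m.sum(),cv2.minAreaRect(L[m][:,:2].astype(np.float32)),np.percentile(L[m],[1,99],axis=0))
m=(L[:,2]>67)&(L[:,2]<80)&(abs(L[:,0])<45)&(abs(L[:,1])<45)
print('knob',m.sum(),L[m].mean(0))
cv2.imwrite('pics/s5c.png',cv2.resize(t['frame'][140:284,200:340,::-1],None,fx=4,fy=4))
```

```text
t 20.02 q [ 0.49  0.98 -0.61  2.08  2.22  0.42 -0.23] F [-1.3 -1.4  1.2] op 0.2
grasp stand mm [-131.5    0.5   50. ] yaw 9.68 th 24.97
lid 239 ((-6.2362518310546875, -0.3243751525878906), (72.83838653564453, 75.16117858886719), 88.24254608154297) [[-41.10760685 -35.76423127  52.68471578]
 [ 30.66371285  32.72009485  65.71149497]]
knob 21 [-2.82346132 -2.83352871 73.56870405]
```

View pics/s5c.png

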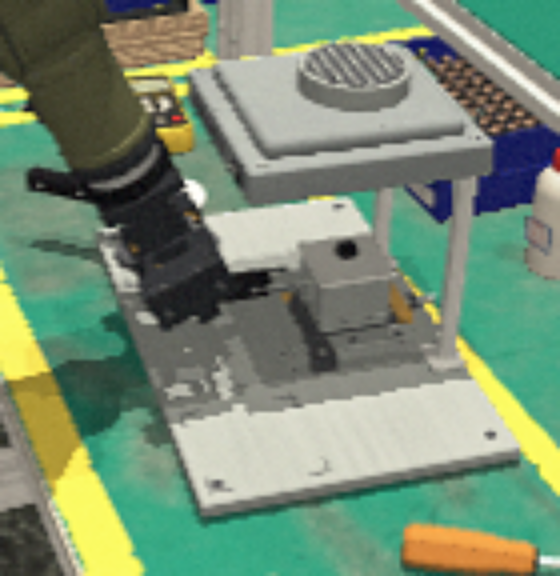

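Call:
carry_out --motion '[-0.1, 0, 0.05, 0, 0, 0, -0.1, 0, 0.05, 0, 0, 0, 0, 0, 0, 0, 0, 0]'

```text
clock: 20.45
tool_pos: [0.5906, -0.0883, 0.1103]
eef_rot: [-0.082, 0.973, 0.02, 0.214]
contact_force: [-8.4, -4.0, 6.1]
opening: 0.2
```

Run:
```python
from h import *
where()
t=snapshot('side')
for n,V in [('ref',np.load('side0.npy').reshape(-1,3)),('now',cloud(t).reshape(-1,3))]:
    L=(V[~np.isnan(V[:,0])]-O)@R.from_euler('z',YAW).as_matrix()*1000
    m=(L[:,2]>67)&(L[:,2]<80)&(abs(L[:,0])<45)&(abs(L[:,1])<45)
    print(n,'knob',m.sum(),L[m].mean(0))
```

```text
t 20.45 q [ 0.49  0.98 -0.6   2.08  2.22  0.41 -0.23] F [-8.4 -4.   6.1] op 0.2
grasp stand mm [-131.4    0.6   49.4] yaw 9.68 th 24.78
ref knob 22 [-2.53615713 -4.34085468 73.88050386]
now knob 19 [-2.60251696 -3.1247265  73.98221431]
```

Call:
carry_out --motion '[0.1, 0, -0.05, 0, 0, 0, 0, 0, 0, 0, 0, 0]'

```text
clock: 20.75
tool_pos: [0.5906, -0.0883, 0.1105]
eef_rot: [-0.082, 0.973, 0.02, 0.215]
contact_force: [-6.0, -2.7, 6.1]
opening: 0.202
```

Call:
carry_out --motion '[0, 0, 0, 0, 0, 0, 0, 0, 0, 0, 0, 0, 0, 0, 0, 0, 0, 0, 0.5, 0, -1, 0, 0, 0, 1, 0, -2, 0, 0, 0, 1, 0, -4, 0, 0, 0, 1, 0, -4, 0, 0, 0, 1, 0, -4, 0, 0, 0]' --hand 5

```text
clock: 21.75
tool_pos: [0.4879, -0.1059, 0.2288]
eef_rot: [-0.082, 0.973, 0.02, 0.216]
contact_force: [-0.1, -0.8, 0.5]
opening: 0.563
```

Call:
carry_out --motion '[2, 0, -4, 0, 0, 0, 2, 0, -4, 0, 0, 0, 0, 0, 0, 0, 0, 0, 0, 0, 0, 0, 0, 0]'

```text
clock: 22.25
tool_pos: [0.4208, -0.1179, 0.2835]
eef_rot: [-0.082, 0.973, 0.019, 0.216]
contact_force: [-0.4, 0.9, -0.5]
opening: 0.57
```

Run:
```python
from h import *
where()
t=snapshot('side'); save(t,'s6.png'); w=monitor.get_state(); k=snapshot('wrist'); save(k,'w6.png')
for n,V in [('ref',np.load('side0.npy')),('now',cloud(t)),('wrist',cloud(k,w))]:
    V=V.reshape(-1,3); L=(V[~np.isnan(V[:,0])]-O)@R.from_euler('z',YAW).as_matrix()*1000
    for nm,c in [('home',(0,0)),('left',(-125,140))]:
        m=(L[:,2]>67)&(L[:,2]<80)&(abs(L[:,0]-c[0])<45)&(abs(L[:,1]-c[1])<45)
        if m.sum(): print(n,nm,'knob',m.sum(),np.round(L[m].mean(0),1))
cv2.imwrite('pics/c6.png',np.hstack([cv2.imread('pics/w6.png'),cv2.resize(cv2.imread('pics/s6.png')[140:284,220:328],None,fx=8/3,fy=8/3)]))
```

```text
t 22.25 q [ 0.71  0.5  -0.64  2.4   2.17  0.17 -0.21] F [-0.4  0.9 -0.5] op 0.57
grasp stand mm [-3.035e+02 -3.000e-01  2.228e+02] yaw 9.68 th 25.09
ref home knob 22 [-2.5 -4.3 73.9]
now home knob 19 [-1.5 -3.4 73.7]
now left knob 17 [-124.9  138.    73.5]
wrist home knob 60 [ 0.8 -1.  74.6]
wrist left knob 87 [-124.9  135.7   73.4]
```

View pics/c6.png

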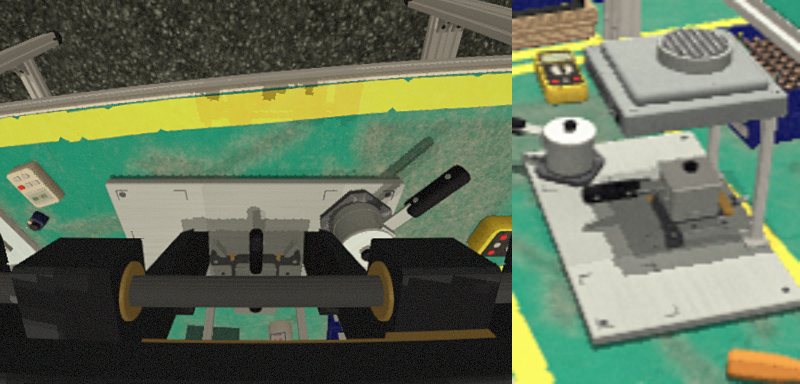

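```bash
python3 -c "
from h import *
print(workorder.finish_job())"
```

```text
the job is handed in; nothing more can be done
None
```

The changeover is done and handed in at about 22 s of the 61 s allowed; `finish_job` reports no verdict.

- **Round pot:** I pulled it out past the roller catches and slid it to the left resting place, which was the free one. The last side and wrist pictures put its knob about 2–4 mm from the place's centre, against a 15 mm limit. It stands turned about 37° from the stand's x axis, because I rotated it on the way to stay within the arm's reach.
- **Square pot:** I slid it across, aligned it to the bay and eased it in with the last few millimetres in 1–2 mm steps. The wrist force against the back stop reached about 9 N, and I relaxed it before letting go. Its handle faces the front.
- **Home check:** Before release, the square pot's knob matched where the round pot's knob sat at home to 0.1 mm along the bay. After release the side camera read it 1 mm further in, and the wrist camera 2 mm further in again and 2 mm sideways. The two cameras' readings disagree by no more than their roughly 2 mm calibration error.
- **Surroundings:** After the last retreat the gripper was open and clear of everything, with contact force about zero. The arm never went near the multimeter, timer or tape roll. I did not re-measure their positions at the end.

I viewed 9 pictures.

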